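Pull a bracket into line with a drift and lock it

TASK

In the blue drilling fixture, push the loose aluminium bracket along its guide, under the steel bridge, until it meets the spring buffer. Then take the orange-headed tapered drift from its wooden stand, start it in the bridge hole and press it fully home so that its taper pulls the bracket's hole into line. Finally swing the keeper arm, by its red knob, shut over the drift's head, and leave the other things on the desk alone.

Things in the scene. Friction and masses are not known exactly. Their poses are not given: they have to be found in the camera images.
- fixture: blue base block, fixed; place and yaw vary. Origin on its underside straight below the bridge hole; x across the guide (away from the robot at yaw 0), y along it. Block x -60 to +90, y -100 to +150 mm, top at z 45. The bracket slides on the top towards -y in a channel 63 mm wide between 10 mm wide rails (top at z 57, y -60 to +145). Keeper post 16 mm thick at x +62, y 0, top z 102.
- bridge_hole (a point): centre of the 19 mm hole in the bridge, at its top face, 67 mm above the desk; axes as the fixture's. The bridge is a steel strap 84 (x) x 56 (y) x 10 mm across the channel, its underside 2 mm above the bracket's plate. Below it a 20 mm hole runs through the block down to the desk.
- buffer (a joint): travel of the rubber-tipped spring buffer on the guide's centre line (0 = at rest, grows as it is pushed towards -y, m). The bracket meets it when its hole is still 6.5 mm short (on the +y side) of the bridge hole. It pushes back with 4 N at first, 5.6 N with the holes in line, is damped, and returns a bracket pushed further when let go. Housing at y -80 mm, top 71 mm above the desk.
- bracket_hole (a point): centre of the 19 mm hole in the loose aluminium bracket (about 0.25 kg), at mid-thickness. The bracket is a plate 60 mm wide (x) and 10 mm thick lying on the block's top; it runs from 35 mm on the -y side of the hole to 95 mm on the +y side, where it has an upturned lip. Axes as the fixture's. The hole starts 40 to 70 mm on the +y side of the bridge hole.
- bracket_lip (a point): centre of the outer (+y) face of the bracket's upturned lip, 70 mm above the desk; the lip is 60 mm wide (x), 8 mm thick, its top 85 mm above the desk. Push here towards -y.
- drift_head (a point): centre of the drift's orange grip, an upright cylinder 24 mm in diameter, 28 mm high (14 mm up and down from here); grasp from above. Below it a flange 30 mm in diameter, 4 mm thick; its underside, the shoulder, 18 mm below this point, rests on the stand or, when home, on the bridge. Then a 17.6 mm shank 26 mm long and a taper 36 mm long to a 7 mm nose. z points up the drift. 0.15 kg.
- drift_tip (a point): end of the nose of the drift (its steel oiled, sliding easily), 80 mm below the centre of its grip on the drift's axis. Lowered between the offset holes it wedges with its shoulder about 22 to 30 mm above the bridge and stays there by itself when let go, leaning up to about 0.2 rad; some 5 to 20 N on its head drive it home, and it straightens up.
- stand_hole (a point): centre of the mouth of the 22 mm through hole in the wooden stand where the drift stands, 70 mm above the desk; stand 70 x 70 mm with a foot 90 x 90 x 8 mm, fixed; place and yaw vary
- keeper (a joint): angle of the keeper arm about its upright post: 0 = shut, pointing to the fixture's -x over the bridge hole (a stop); 1.57 = open, pointing to -y. Starts at 1.4 to 1.75 and stays where it is left (friction, under 1 N at the knob). Arm 18 mm wide, 8 mm thick, underside 102 mm above the desk, 3 mm above the head of a drift that is home.
- keeper_knob (a point): middle of the red upright knob on the arm's end: 14 mm in diameter, 30 mm high (15 mm up and down from here), 78 mm from the pivot; when shut it is at the fixture's x -16 mm, y 0
- keeper_pivot (a point): point on the keeper's upright turning axis at the knob's mid-height (125 mm above the desk)
- tape_roll: roll of masking tape, 104 mm across, 24 mm high, lying flat; bystander
- marker: red and white marker, 112 mm long, lying on the desk; bystander
- screwdriver: small red screwdriver, 143 mm long, lying on the desk; bystander
Things that resemble listed ones, but are neither listed nor needed, are in the scene too. Of the things that look like the part that bears bracket_hole, the largest one is meant.

How it is judged:
By the outcome, as a careful person would: the job done as asked, in the order asked, and still so for the second after the job is handed in, with the robot touching nothing.
It also fails if it takes over 64 s, if anything falls off the work surface, if the arm or the gripper's body presses on something with over 40 N, if the wrist force passes 120 N, or if a joint passes its speed limit or range.

ROBOT

A 6-joint arm with a two-finger parallel gripper is mounted at the origin on a cart in front of the work surface, level with it; the furniture and walls round the work are solid. World frame = base frame: x ahead of the robot, y to its left, z up, the work surface at z = 0. Lengths are in m, angles in degrees, forces in N, time in s.
With the tool pointing down it reaches from about 0.4 to 0.825 m from the base axis. Payload 7 kg.
Tool frame: the origin (TCP) lies on the centre line of the jaws, within the pads' length; the fingertips stand r.nose_length ahead of it and the grasp point (between the pads) lies 2 mm behind it (r.nose_length is the distance from the TCP to the fingertips, in m); z points along the fingers, y is the direction in which the jaws open and shut (so a half turn about z gives the same grasp; the last joint's range is limited). The gripper opens to 88 mm and grips with 3 to 60 N. Pads are 19 mm wide; open, the fingers measure 130 mm over their backs; the gripper's body (78 mm by 193 mm) begins 47 mm behind the grasp point.
Start: joints at [-59.124, 20.546, 0.682, 0, -70.136, -16.507], TCP at [0.167, -0.654, 0.244] pointing down, gripper open.
Joint ranges: [-176.03, 176.03], [-82.01, 121.73], [-58.28, 71.71], [-173.87, 95.51], [-174.79, -0.11], [-173.66, 173.66]. Speed limits (degrees/s): [136.94, 136.94, 172.46, 180, 180, 180].

INTERFACE

Orientations are given as [roll, pitch, yaw] about the fixed x, y, z axes, in that order (R = Rz(yaw) Ry(pitch) Rx(roll)).
In Python, from plant import r gives the robot as it stands.
- The arm moves only by the tool apply_moves, never from a script. Its argument "targets" is a list of rows, each a list of 3 entries, a list of its own where there are three numbers: the shift along the tool's x, y, z scaled (see below), then the turn, a rotation vector about the tool's x, y, z scaled (see below), then the finger opening in mm, from 0 to 87.6. A call has 1 to 5 rows; each row shifts and turns the pose as measured when the row begins, along the tool's axes as they then stand; what a row does not reach is not made up. The controller multiplies each number of a shift by 0.04 m and each number of a turn by 8 degrees. A row lasts 1/10 s, in which the tool goes at most 50 mm and 8.59 degrees, less where a joint would pass 70% of its speed; a pose out of reach is approached as far as the arm can. A call with a number of a shift or a turn outside -1 to 1 is refused whole. A call with a gripper value outside its range is refused whole. The fingers move at their own pace and stop on an object; "squeeze" is the grip in N (left out, the last holds). Time passes only in rows, so rows that do not move let the fingers close. It gives the time, the measured TCP pose, the force and the opening at its end, in the units of the state.
- r.get_state(): the state, without advancing time (a new reading comes with each control period).
- r.capture(name): name is "scene" or "side" or "wrist"; returns a dict with "img" (384x512x3 uint8, blue, green, red), "z_map" (384x512 float32, m along the optical axis (not along the pixel's ray), 0 where there is no reading), "fx", "fy", "cx", "cy" (pixels), "k1" (the pictures are not rectified: a ray, as slopes to the right and down, at radius r is drawn at 1 + k1 r^2 times it, then the intrinsics apply), "camera_from_world" (4x4, takes a point from world to camera coordinates); the wrist camera has in their place "mount" (4x4, takes a point from camera to tool coordinates, whose origin is the TCP and whose axes are the flange's). Camera axes: x right, y up, looking along -z (the intrinsics and any distortion apply to the point x, -y, -z); pixel columns grow to the right and rows downward; lengths in m; the calibration is good to about 2 mm. A picture is of the moment at which its call begins: read the wrist's pose just before it.
- r.close_job(): hands the job in, once; it reports no verdict.
The state is a dict: "time_s": time; "joints": joint angles; "qd": joint speeds; "joint_torque": joint torques, N m; "tcp_pos": TCP position; "eef_rot": TCP orientation; "contact_force": force on the tool from outside, world axes, zero at the start; "moment": the same for the moment, N m; "gripper_width": finger opening in m.
Only numpy, scipy, OpenCV 4.12 (cv2) and the standard library are available. Lean on these libraries where they do the work, as an engineer would, in place of code of your own. Each camera call takes 0.05 s, during which the arm holds its last target.

## Working session

There is one attempt and no reset: what is moved stays moved. The work goes in short steps, Python scripts to look and compute and a tool call to move; the robot and the scene stay as the last step left them, time stands still between calls to the robot, and variables do not carry over. Pictures are saved under pics/ and viewed, and the job is handed in when it is done.

Besides the shell and the picture viewer there is one more tool, called after "Call:" as name([rows], argument=value, ...), one row to a line, values as JSON. apply_moves: Moves the arm, as the interface text tells. Its arguments: {"type":"object","properties":{"targets":{"type":"array","items":{"type":"array"}},"squeeze":{"type":"number"}},"required":["targets"]}

```bash
ls; mkdir -p pics; cat > h.py <<'E'
import numpy as np, cv2, pickle
from plant import r
from scipy.spatial.transform import Rotation as R
def pose():
    s=r.get_state(); T=np.eye(4); T[:3,:3]=R.from_euler('xyz',s['eef_rot'],degrees=True).as_matrix(); T[:3,3]=s['tcp_pos']; return T
def cap(name):
    T=pose(); c=r.capture(name)
    c['wfc']= T@c['mount'] if 'mount' in c else np.linalg.inv(c['camera_from_world'])
    return c
def cloud(c):
    h,w=c['z_map'].shape; u,v=np.meshgrid(np.arange(w),np.arange(h))
    K=np.array([[c['fx'],0,c['cx']],[0,c['fy'],c['cy']],[0,0,1]],float)
    p=np.stack([u,v],-1).reshape(-1,1,2).astype(np.float64)
    q=cv2.undistortPoints(p,K,np.array([c['k1'],0,0,0],float)).reshape(h,w,2)
    z=c['z_map']; P=np.stack([q[...,0]*z,-q[...,1]*z,-z,np.ones_like(z)],-1)
    W=(P@c['wfc'].T)[...,:3]; W[z==0]=np.nan; return W
def proj(c,X):
    X=np.atleast_2d(X); P=(np.linalg.inv(c['wfc'])@np.c_[X,np.ones(len(X))].T).T
    a,b=P[:,0]/-P[:,2],-P[:,1]/-P[:,2]; rr=1+c['k1']*(a*a+b*b)
    return np.c_[c['fx']*a*rr+c['cx'],c['fy']*b*rr+c['cy']]
def save(c,n,crop=None,s=1):
    im=c['img']
    if crop: x0,y0,x1,y1=crop; im=im[y0:y1,x0:x1]
    cv2.imwrite('pics/'+n,cv2.resize(im,None,fx=s,fy=s,interpolation=cv2.INTER_CUBIC))
E
python3 - <<'E'
from h import *
print(r.get_state(), r.nose_length)
for n in ['scene','side','wrist']:
    c=cap(n); save(c,n+'0.png',s=1.5); pickle.dump(c,open(n+'0.pkl','wb'))
    print(n,c['wfc'].round(3).tolist(),c['fx'],c['k1'])
E
```

```text
pics
{'time_s': 0.0, 'joints': array([-5.91233593e+01,  2.05909043e+01,  6.33013599e-01, -2.14772994e-02,
       -7.01346131e+01, -1.65075391e+01]), 'qd': array([-0.04659809, -0.07360779,  0.01917642,  0.02610915, -0.04898014,
       -0.04767605]), 'joint_torque': array([ 1.90600549e-03, -5.82723534e+01,  2.93068510e+01,  6.99744433e+00,
        7.15629256e-03, -2.54959814e-04]), 'tcp_pos': array([ 0.16738802, -0.65343561,  0.2426186 ]), 'eef_rot': array([ 1.79905572e+02, -6.92915515e-03, -1.65638207e+02]), 'contact_force': array([ 0.14478302,  0.54409   , -0.00481231]), 'moment': array([-0.00394789,  0.0560986 , -0.05221797]), 'gripper_width': 0.08760016127399756} 0.017
scene [[-0.534, 0.379, -0.756, -0.093], [-0.845, -0.225, 0.484, 0.659], [0.014, 0.898, 0.441, 0.476], [0.0, 0.0, 0.0, 1.0]] 367.3663816186232 -0.05788196981335955
side [[-0.859, 0.226, -0.459, 0.142], [-0.511, -0.415, 0.752, 0.879], [-0.02, 0.881, 0.473, 0.502], [0.0, 0.0, 0.0, 1.0]] 372.3506737812705 -0.04149668312551441
wrist [[-0.247, -0.936, -0.25, 0.099], [0.969, -0.239, -0.065, -0.671], [0.001, -0.258, 0.966, 0.384], [0.0, 0.0, 0.0, 1.0]] 313.21427709680154 -0.004002546169280014
```

View pics/scene0.png

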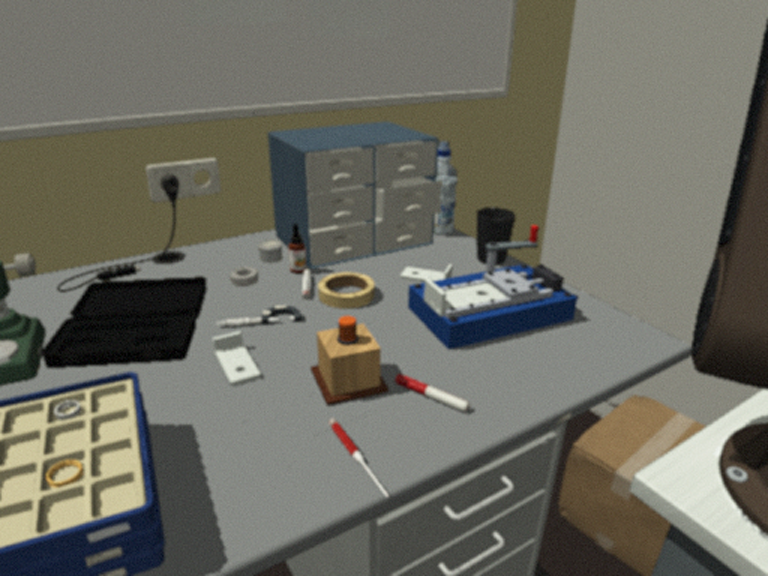

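View pics/side0.png

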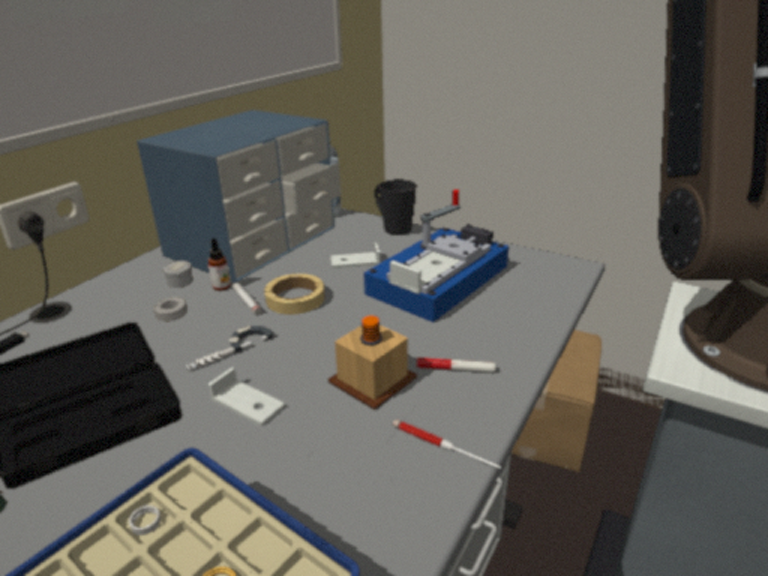

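View pics/wrist0.png

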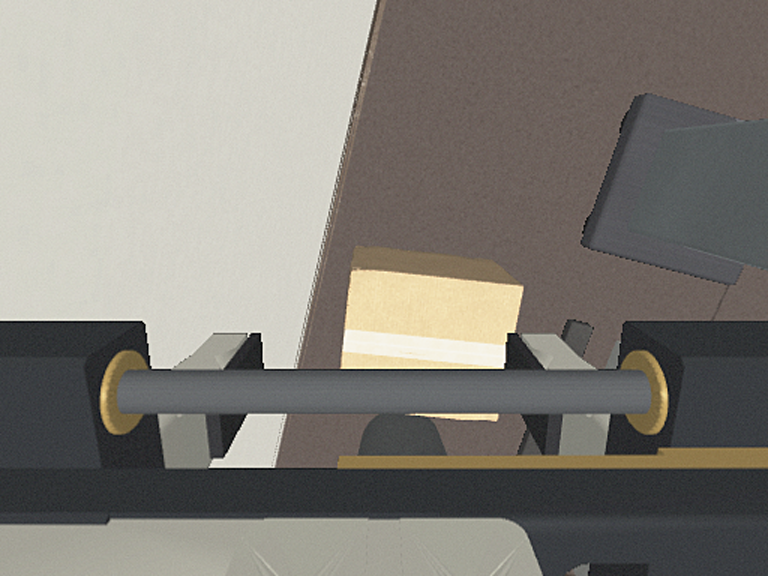

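Scene picture (1.5x): the fixture is at (490,300) and the bracket in it at (480,293). The keeper knob is at (535,232), and the drift stands in its stand at (348,330).

What could be mistaken for each target:
- **Bracket:** small brackets lie loose at (237,360) and (430,272). The one in the fixture is the largest, so I choose that one.
- **Drift:** there is only one orange head, at (348,325).
- **Knob:** other red things are the marker at (415,385) and the screwdriver at (345,440). The knob is the upright one on the arm's end.

```bash
python3 - <<'E'
from h import *
allp=[]
for n in ['scene','side']:
    c=pickle.load(open(n+'0.pkl','rb')); W=cloud(c); hsv=cv2.cvtColor(c['img'],cv2.COLOR_BGR2HSV)
    save(c,n+'_crop.png',(255,130,405,240) if n=='scene' else (225,110,355,225),5)
    def st(name,m):
        P=W[m&~np.isnan(W[...,0])]; print(n,name,len(P),np.median(P,0).round(4),P.min(0).round(3),P.max(0).round(3)); return P
    H,S,V=hsv[...,0],hsv[...,1],hsv[...,2]
    x,y,z=W[...,0],W[...,1],W[...,2]
    blue=(H>105)&(H<125)&(S>130)&(x>.2)&(y<-.0)&(z<.06)&(z>-.01)
    P=st('blue',blue); 
    org=(H<14)&(S>170)&(z>.085)&(z<.13)&(y<0.3); st('red/orange',org)
    lab,L=cv2.connectedComponents(org.astype(np.uint8)); 
    for i in range(1,lab):
        if (L==i).sum()>8: st(' comp%d'%i,L==i)
    kn=((H<6)|(H>174))&(S>150)&(z>.09); 
    lab,L=cv2.connectedComponents(kn.astype(np.uint8)); 
    for i in range(1,lab):
        if (L==i).sum()>8: st(' red%d'%i,L==i)
    allp.append(P)
P=np.vstack(allp); 
for zlo,zhi in [(-.01,.06),(.035,.055)]:
    Q=P[(P[:,2]>zlo)&(P[:,2]<zhi),:2].astype(np.float32)
    print(cv2.minAreaRect(Q))
E
```

```text
scene blue 428 [ 0.4456 -0.0375  0.0391] [ 0.437 -0.08   0.004] [ 0.59  -0.     0.051]
scene red/orange 19 [ 0.5451 -0.054   0.1228] [ 0.542 -0.059  0.116] [ 0.551 -0.05   0.128]
scene  comp1 19 [ 0.5451 -0.054   0.1228] [ 0.542 -0.059  0.116] [ 0.551 -0.05   0.128]
scene  red1 45 [ 0.5453 -0.0539  0.1315] [ 0.541 -0.063  0.116] [ 0.552 -0.049  0.144]
side blue 247 [ 0.4465 -0.0369  0.0416] [ 0.437 -0.076  0.   ] [ 0.586 -0.     0.056]
side red/orange 17 [ 0.5476 -0.0529  0.1224] [ 0.543 -0.055  0.114] [ 0.551 -0.05   0.13 ]
side  comp1 17 [ 0.5476 -0.0529  0.1224] [ 0.543 -0.055  0.114] [ 0.551 -0.05   0.13 ]
side  red3 29 [ 0.5465 -0.0531  0.1274] [ 0.542 -0.057  0.114] [ 0.552 -0.05   0.139]
((0.5160722732543945, -0.041800059378147125), (0.06232888996601105, 0.15371893346309662), 81.50544738769531)
((0.5160362720489502, -0.04188849776983261), (0.061306245625019073, 0.15394552052021027), 81.03926086425781)
```

```bash
python3 - <<'E'
from h import *
A=[];O=[];B=[]
for n in ['scene','side']:
    c=pickle.load(open(n+'0.pkl','rb')); W=cloud(c); hsv=cv2.cvtColor(c['img'],cv2.COLOR_BGR2HSV)
    H,S,V=hsv[...,0],hsv[...,1],hsv[...,2]; x,y,z=W[...,0],W[...,1],W[...,2]
    blue=(H>105)&(H<125)&(S>130)&(x>.3)&(x<.8)&(y<.25)&(z<.06)&(z>-.01)
    k,L,st,_=cv2.connectedComponentsWithStats(blue.astype(np.uint8)); i=1+np.argmax(st[1:,4]); print(n,st[i])
    P=W[blue];A.append(P);print('blue',P.min(0),P.max(0))
    o=(H<14)&(S>170)&(z>.07)&(z<.2)&(x>.25)&(x<.7)&(y>0); P=W[o];O.append(P);print('orange',len(P),P.min(0),P.max(0),np.median(P,0))
    u,v=np.nonzero(o)[1].mean(),np.nonzero(o)[0].mean();print(u,v)
    # stand top
    w=(z>.06)&(z<.076)&(np.hypot(x-np.median(P[:,0]),y-np.median(P[:,1]))<.06); Q=W[w];B.append(Q)
    print('stand top',len(Q),Q.min(0),Q.max(0),np.median(Q[:,2]))
P=np.vstack(A);print(cv2.minAreaRect(P[:,:2].astype(np.float32)))
Q=np.vstack(B);print(cv2.minAreaRect(Q[:,:2].astype(np.float32)))
E
```

```text
scene [ 273  189  111   43 1945]
blue [ 0.43693109 -0.08019876  0.00384751] [0.62022553 0.18383297 0.05112491]
orange 139 [0.46963725 0.34795308 0.07774726] [0.49234961 0.36880083 0.10533446] [0.475328  0.3608777 0.0970904]
231.26618705035972 218.53956834532374
stand top 692 [0.44215144 0.3172917  0.06012217] [0.52546193 0.39841051 0.07595814] 0.07197431489519204
side [ 243  161   95   53 1735]
blue [ 0.43723953 -0.07598721 -0.00062569] [0.61960596 0.18536164 0.05927932]
orange 100 [0.47088118 0.34802752 0.07212975] [0.49214684 0.37044925 0.10165951] [0.47763742 0.365313   0.08893173]
246.83 220.1
stand top 716 [0.44229159 0.32117054 0.06000014] [0.52409898 0.39903693 0.07561219] 0.0680909346248125
((0.5298933982849121, 0.05127463489770889), (0.25059938430786133, 0.1537124216556549), 81.55010986328125)
((0.4841616153717041, 0.35762855410575867), (0.07167442888021469, 0.07463283836841583), 79.53606414794922)
```

View pics/scene_crop.png

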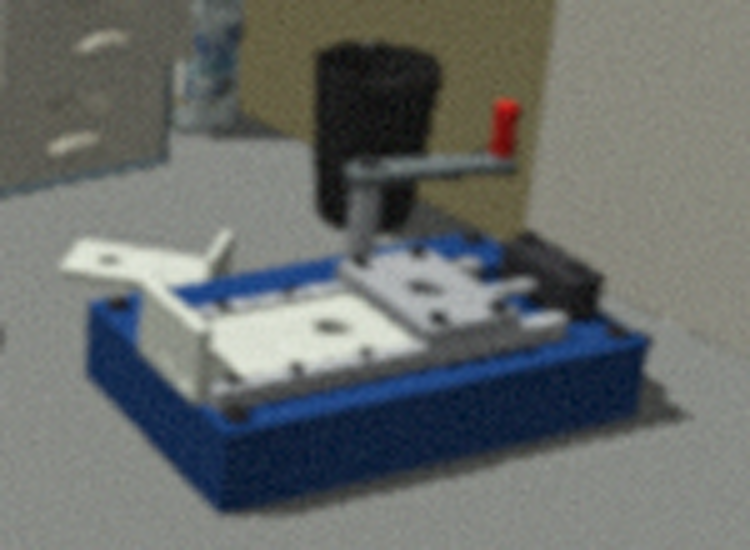

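Crop: the fixture bracket, with its lip towards the camera, sits ahead of the bridge. The keeper is open towards -y. The small lookalike bracket is outside the fixture. I'll turn the tool in place first.

Call:
apply_moves([
  [[0,0,0],[0,0,-1],0],
  [[0,0,0],[0,0,-1],0],
  [[0,0,0],[0,0,-1],0],
  [[0,0,0],[0,0,-1],0],
  [[0,0,0],[0,0,-1],0],
], squeeze=20)

```text
time_s: 0.65
tcp_pos: [0.1671, -0.6526, 0.2406]
eef_rot: [179.8, 0.2, -124.3]
contact_force: [-0.6, 0.4, 0.5]
gripper_width: 0.0532
```

Call:
apply_moves([
  [[0,0,0],[0,0,-1],0],
  [[0,0,0],[0,0,-1],0],
  [[0,0,0],[0,0,-1],0],
  [[0,0,0],[0,0,-0.4],0],
])

```text
time_s: 1.05
tcp_pos: [0.1669, -0.6518, 0.239]
eef_rot: [179.8, 0.4, -95.7]
contact_force: [-0.5, 0.5, -0.3]
gripper_width: 0.0212
```

Call:
apply_moves([
  [[-1,-0.26,-0.02],[0,0,0.3],0],
  [[-1,-0.26,-0.02],[0,0,0],0],
  [[-1,-0.26,-0.02],[0,0,0],0],
  [[-1,-0.26,-0.02],[0,0,0],0],
  [[-1,-0.26,-0.02],[0,0,0],0],
])

```text
time_s: 1.55
tcp_pos: [0.2445, -0.4573, 0.2396]
eef_rot: [179.5, 0.7, -98.5]
contact_force: [1.0, 0.0, 0.4]
gripper_width: 0.0006
```

Call:
apply_moves([
  [[-1,-0.26,-0.02],[0,0,0],0],
  [[-1,-0.26,-0.02],[0,0,0],0],
  [[-1,-0.26,-0.02],[0,0,0],0],
  [[-1,-0.26,-0.02],[0,0,0],0],
  [[-1,-0.26,-0.02],[0,0,0],0],
])

```text
time_s: 2.05
tcp_pos: [0.3263, -0.2592, 0.2453]
eef_rot: [179.5, 0.7, -98.6]
contact_force: [0.5, 0.8, -0.2]
gripper_width: 0.0002
```

Call:
apply_moves([
  [[-1,-0.29,0],[0,0,0],0],
  [[-1,-0.29,0],[0,0,0],0],
  [[-1,-0.29,0],[0,0,0],0],
  [[-1,-0.29,0],[0,0,0],0],
  [[-1,-0.29,0],[0,0,0],0],
])

```text
time_s: 2.55
tcp_pos: [0.4142, -0.0615, 0.2487]
eef_rot: [179.7, 0.8, -98.5]
contact_force: [2.0, -0.6, 1.1]
gripper_width: 0.0006
```

Call:
apply_moves([
  [[-1,-0.29,0],[0,0,0],0],
  [[-1,-0.29,0],[0,0,0],0],
  [[-1,-0.29,0],[0,0,0],0],
  [[-1,-0.29,0],[0,0,0],0],
  [[-1,-0.29,0],[0,0,0],0],
])

```text
time_s: 3.05
tcp_pos: [0.5021, 0.1371, 0.2521]
eef_rot: [179.8, 0.9, -98.4]
contact_force: [1.1, -1.0, -0.4]
gripper_width: 0.0003
```

Call:
apply_moves([
  [[-1,-0.29,0],[0,0,0],0],
  [[-1,-0.29,0],[0,0,0],0],
  [[0,0,0],[0,0,0],0],
])

```text
time_s: 3.35
tcp_pos: [0.5387, 0.2202, 0.2518]
eef_rot: [179.8, 0.8, -98.2]
contact_force: [0.2, -0.2, 0.2]
gripper_width: 0.0001
```

```bash
cat >> h.py <<'E'
def delta(target,yaw):
    T=pose(); Rt=R.from_euler('xyz',[180,0,yaw],degrees=True).as_matrix()
    d=T[:3,:3].T@(np.array(target)-T[:3,3]); w=R.from_matrix(T[:3,:3].T@Rt).as_rotvec(degrees=True)
    s=r.get_state()
    print('t',round(s['time_s'],2),'pos',s['tcp_pos'].round(4),'F',s['contact_force'].round(1),'shift units',(d/.04).round(2),'turn units',(w/8).round(2))
E
python3 - <<'E'
from h import *
c=cap('wrist'); save(c,'wrist1.png',s=1.5); pickle.dump(c,open('wrist1.pkl','wb')); print(r.get_state()['tcp_pos'],r.get_state()['eef_rot'])
E
```

```text
[0.53773321 0.21853627 0.25171971] [179.74311656   0.79063507 -98.24453449]
```

View pics/wrist1.png

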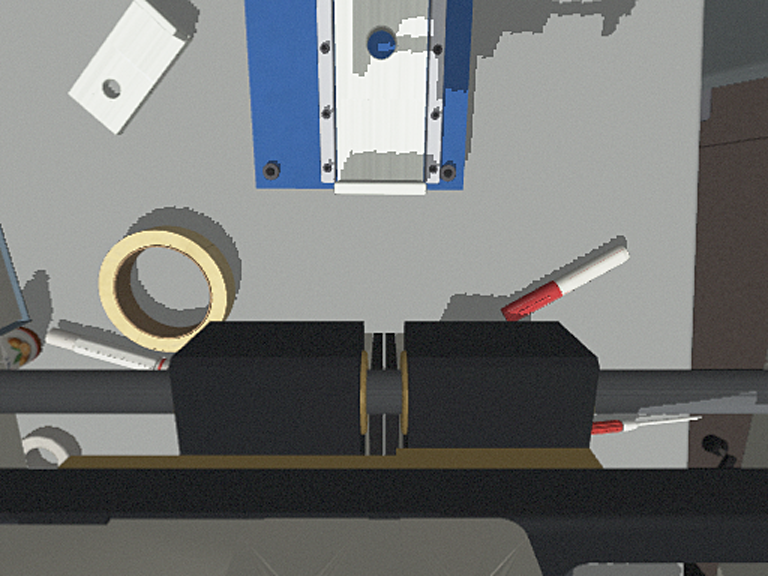

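The wrist view is clear. The bracket hole is at (381,42), the lip at (380,188), and the block's +y edge along row 188.

```bash
python3 - <<'E'
from h import *
c=pickle.load(open('wrist1.pkl','rb')); W=cloud(c); hsv=cv2.cvtColor(c['img'],cv2.COLOR_BGR2HSV)
hh=lambda u,v:W[int(v/1.5),int(u/1.5)].round(4)
for p in [(345,189),(380,189),(420,189),(300,186),(455,186),(365,100),(380,25)]: print(p,hh(*p))
yaw=np.deg2rad(-8.45);ex=np.array([np.cos(yaw),np.sin(yaw)]);ey=np.array([-ex[1],ex[0]]);O=np.array([.5114,.0288])
z=W[...,2]
F=np.stack([(W[...,:2]-O)@ex,(W[...,:2]-O)@ey],-1)
b=(hsv[...,0]>100)&(hsv[...,0]<125)&(hsv[...,1]>120)&(z>.03)&(z<.06)
print('blue top z',np.median(z[b]),'F range',np.percentile(F[b],[.5,99.5],axis=0).round(4))
l=(z>.079)&(z<.095)&(F[...,1]>.12)&(F[...,1]<.18); print('lip',l.sum(),np.median(z[l]),F[l].min(0).round(4),F[l].max(0).round(4))
P=W[l][:,:2].astype(np.float32); print(cv2.minAreaRect(P))
# hole in bracket: blue pixels within channel
b2=b|((z<.045)&(abs(F[...,0])<.012)&(F[...,1]>.03)&(F[...,1]<.09)); m=(abs(F[...,0])<.012)&(F[...,1]>.03)&(F[...,1]<.09)&(z<.051)
print('hole',m.sum(),F[m].min(0).round(4),F[m].max(0).round(4))
vv,uu=np.nonzero(l);print(uu.min(),uu.max(),vv.min(),vv.max())
E
```

```text
(345, 189) [0.5545 0.168  0.0862]
(380, 189) [0.5327 0.1713 0.0851]
(420, 189) [0.5069 0.1751 0.0839]
(300, 186) [0.59   0.1637 0.0452]
(455, 186) [0.4795 0.1797 0.046 ]
(365, 100) [0.5346 0.1132 0.0539]
(380, 25) [0.5179 0.0696 0.0534]
blue top z 0.0450379544078752 F range [[-0.0596  0.0253]
 [ 0.0892  0.1457]]
lip 546 0.08478232606999764 [-0.0289  0.1394] [0.0302 0.1472]
((0.5331081748008728, 0.17037442326545715), (0.007774277124553919, 0.05917155370116234), 81.82857513427734)
hole 304 [-0.0096  0.0428] [0.0086 0.0594]
222 283 121 129
```

```bash
python3 - <<'E'
from h import *
delta([.5379,.207,.077],-98.4)
E
```

```text
t 3.4 pos [0.5377 0.2185 0.2517] F [-0.5 -0.4  0.1] shift units [ 0.35 -0.07  4.36] turn units [0.03 0.1  0.02]
```

Call:
apply_moves([
  [[0.3,0,1],[0,0.1,0],0],
  [[0,0,1],[0,0,0],0],
  [[0,0,1],[0,0,0],0],
  [[0,0,1],[0,0,0],0],
  [[0,0,0.3],[0,0,0],0],
])

```text
time_s: 3.9
tcp_pos: [0.5357, 0.2051, 0.0778]
eef_rot: [-180.0, 0.2, -98.3]
contact_force: [0.3, -0.5, 0.0]
gripper_width: 0.0002
```

```bash
python3 - <<'E'
from h import *
delta([.5379,.207,.077],-98.4)
E
```

```text
t 3.9 pos [0.5357 0.2051 0.0778] F [ 0.3 -0.5  0. ] shift units [-0.06 -0.05  0.02] turn units [-0.    0.03  0.02]
```

Call:
apply_moves([
  [[0.3,-0.04,0],[0,0,0],0],
  [[0.2,0,0],[0,0,0],0],
  [[0.15,0,0],[0,0,0],0],
  [[0.15,0,0],[0,0,0],0],
  [[0.15,0,0],[0,0,0],0],
])

```text
time_s: 4.4
tcp_pos: [0.531, 0.1627, 0.0787]
eef_rot: [-180.0, 0.3, -98.4]
contact_force: [-0.0, 1.4, -0.2]
gripper_width: 0.0005
```

Call:
apply_moves([
  [[0.15,0,0],[0,0,0],0],
  [[0.15,0,0],[0,0,0],0],
  [[0.15,0,0],[0,0,0],0],
  [[0.15,0,0],[0,0,0],0],
  [[0.1,0,0],[0,0,0],0],
])

```text
time_s: 4.9
tcp_pos: [0.5277, 0.1344, 0.0806]
eef_rot: [-179.7, 0.6, -98.4]
contact_force: [-4.6, 14.0, 1.1]
gripper_width: 0.0004
```

```bash
cat >> h.py <<'E'
yaw=np.deg2rad(-8.4);ex=np.array([np.cos(yaw),np.sin(yaw)]);ey=np.array([-ex[1],ex[0]]);O=np.array([.5114,.0288])
def fx(): 
    s=r.get_state(); p=s['tcp_pos'][:2]-O; f=s['contact_force'][:2]; print('t',round(s['time_s'],2),'fixture xy mm',(p@ex*1e3).round(1),(p@ey*1e3).round(1),'z',s['tcp_pos'][2].round(4),'F fix',(f@ex).round(1),(f@ey).round(1),s['contact_force'][2].round(1))
def wf(x,y,z): return [*(O+x*ex+y*ey),z]
E
python3 - <<'E'
from h import *
fx(); delta(wf(0,.111,.077),-98.4)
E
```

```text
t 4.9 fixture xy mm 0.7 106.9 z 0.0806 F fix -6.5 13.1 1.1
t 4.9 pos [0.5277 0.1344 0.0806] F [-4.6 14.   1.1] shift units [-0.1   0.02  0.09] turn units [-0.03  0.07 -0.  ]
```

Call:
apply_moves([
  [[0,0,0],[0,0,0],0],
  [[0,0,0.05],[0,0,0],0],
])

```text
time_s: 5.1
tcp_pos: [0.5282, 0.1348, 0.0791]
eef_rot: [-179.7, 0.7, -98.4]
contact_force: [0.7, 2.7, 1.5]
gripper_width: 0.0002
```

```bash
python3 - <<'E'
from h import *
fx()
for n in ['scene','side']:
    c=cap(n); pickle.dump(c,open(n+'1.pkl','wb'))
    save(c,n+'_1.png',(255,130,405,240) if n=='scene' else (225,110,355,225),5)
E
```

```text
t 5.1 fixture xy mm 1.1 107.3 z 0.0791 F fix 0.3 2.8 1.5
```

View pics/scene_1.png

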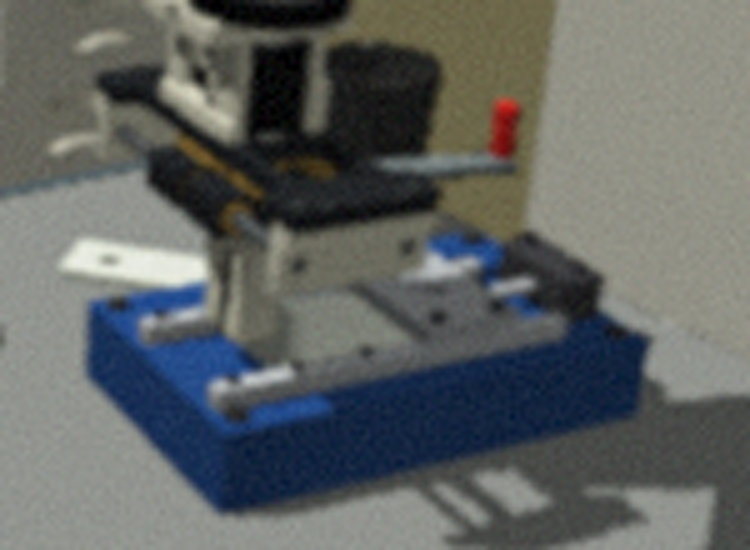

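The gripper is at the lip with the bracket under the bridge. The force was 13 N while moving and settled at 2.8 N, which fits buffer contact. I'll back off and look.

Call:
apply_moves([
  [[-0.1,0,0],[0,0,0],0],
  [[-0.4,0,0],[0,0,0],0],
  [[-0.6,0,-0.6],[0,0.1,0],0],
  [[-0.4,0,-1],[0,0,0],0],
  [[0,0,-1],[0,0,0],0],
])

```text
time_s: 5.7
tcp_pos: [0.5331, 0.1944, 0.1788]
eef_rot: [179.6, -1.0, -98.5]
contact_force: [0.5, 0.7, -0.1]
gripper_width: 0.0004
```

Call:
apply_moves([
  [[0,0,-1],[0,0,0],0],
  [[0,0,-0.6],[0,0,0],0],
  [[0,0,0],[0,0,0],50],
  [[0,0,0],[0,0,0],50],
])

```text
time_s: 6.1
tcp_pos: [0.5352, 0.1994, 0.2508]
eef_rot: [180.0, -0.8, -98.4]
contact_force: [-0.4, -0.2, 0.2]
gripper_width: 0.0113
```

```bash
python3 - <<'E'
from h import *
fx(); c=cap('wrist'); save(c,'wrist2.png',s=1.5); pickle.dump(c,open('wrist2.pkl','wb'))
W=cloud(c);z=W[...,2]
F=np.stack([(W[...,:2]-O)@ex,(W[...,:2]-O)@ey],-1)
l=(z>.079)&(z<.095)&(F[...,1]>.07)&(F[...,1]<.18)&(abs(F[...,0])<.05); print('lip',l.sum(),np.median(z[l]),np.percentile(F[l],[1,99],axis=0).round(4))
hsv=cv2.cvtColor(c['img'],cv2.COLOR_BGR2HSV)
b=(hsv[...,0]>100)&(hsv[...,0]<125)&(hsv[...,1]>120)&(z>.03)&(z<.06)
print('blue',np.percentile(F[b],[.2,99.8],axis=0).round(4))
br=(z>.062)&(z<.072)&(abs(F[...,0])<.05)&(abs(F[...,1])<.05);print('bridge',br.sum(),np.median(z[br]),np.percentile(F[br],[.5,99.5],axis=0).round(4))
h=(z<.06)&(abs(F[...,0])<.013)&(abs(F[...,1])<.013);print('hole',h.sum(),np.percentile(F[h],[1,99],axis=0).round(4))
E
```

```text
t 6.1 fixture xy mm -1.4 172.3 z 0.2508 F fix -0.4 -0.2 0.2
lip 560 0.08463594525387386 [[-0.0274  0.0905]
 [ 0.0305  0.0979]]
blue [[-0.0598 -0.0029]
 [ 0.0896  0.1463]]
bridge 2270 0.06692942999683107 [[-0.0421  0.0036]
 [ 0.0415  0.0249]]
hole 16 [[-0.0066 -0.013 ]
 [ 0.0067 -0.0033]]
```

View pics/wrist2.png

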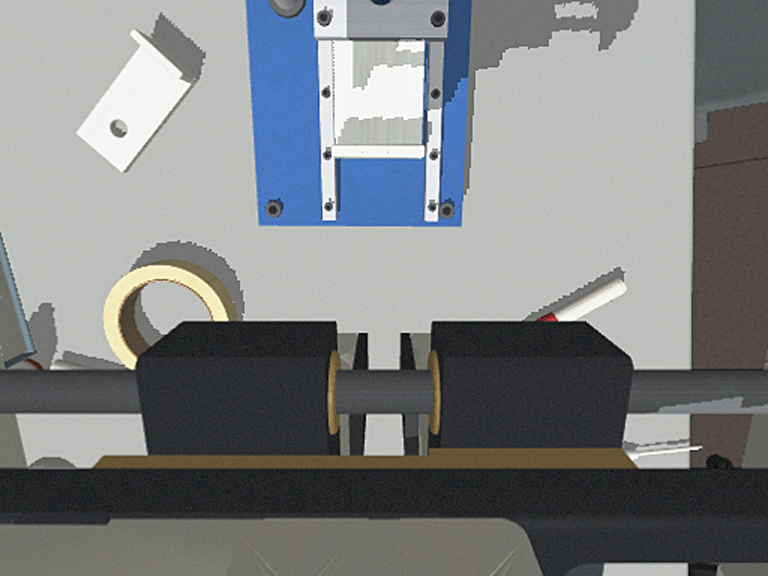

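The lip is now at y ≈ 98 mm in my frame, but the block edge (146 against 150) and the bridge edge (25 against 28) show my origin is about 3.4 mm off in y. Corrected, the bracket hole is about 6.3 mm short of the bridge hole, so the bracket is at the buffer. I'll look directly at the bridge hole next.

Call:
apply_moves([
  [[1,0,0],[0,-0.1,0],50],
  [[0.8,0,0],[0,0,0],50],
  [[0,0,0],[0,0,0],50],
  [[0,0,0],[0,0,0],50],
])

```text
time_s: 6.55
tcp_pos: [0.5226, 0.1262, 0.2456]
eef_rot: [179.6, -0.3, -98.3]
contact_force: [-0.1, -0.2, -0.2]
gripper_width: 0.0462
```

```bash
python3 - <<'E'
from h import *
fx(); c=cap('wrist'); save(c,'wrist3.png',s=1.5); pickle.dump(c,open('wrist3.pkl','wb'))
W=cloud(c);z=W[...,2]
F=np.stack([(W[...,:2]-O)@ex,(W[...,:2]-O)@ey],-1)
br=(z>.062)&(z<.072)&(abs(F[...,0])<.05)&(abs(F[...,1])<.045);print('bridge',br.sum(),np.median(z[br]),np.percentile(F[br],[.5,99.5],axis=0).round(4))
ys=F[...,1]
k=(z>.11)&(abs(F[...,0]-.05)<.08)&(F[...,1]<0)&(F[...,1]>-.12);print('keeper',k.sum(),np.percentile(F[k],[1,99],axis=0).round(4))
hsv=cv2.cvtColor(c['img'],cv2.COLOR_BGR2HSV)
kn=((hsv[...,0]<8)|(hsv[...,0]>172))&(hsv[...,1]>140)&(z>.1);print('knob',kn.sum(),np.percentile(F[kn],[2,98],axis=0).round(4),np.percentile(z[kn],[2,98]))
top=kn&(z>.137);print(top.sum(),F[top].mean(0) if top.any() else 0)
# hole rim in image
g=cv2.cvtColor(c['img'],cv2.COLOR_BGR2GRAY); u,v=proj(c,[[*wf(0,-.0034,.067)]])[0]; print('pred hole px*1.5',u*1.5,v*1.5)
E
```

```text
t 6.55 fixture xy mm -3.2 98.0 z 0.2456 F fix -0.1 -0.3 -0.2
bridge 5108 0.06698368805865076 [[-0.0421 -0.0357]
 [ 0.0412  0.0247]]
keeper 888 [[ 0.0464 -0.0535]
 [ 0.0713 -0.0005]]
knob 1 [[0.0176 0.0725]
 [0.0176 0.0725]] [0.3310786 0.3310786]
1 [0.0176472  0.07253957]
pred hole px*1.5 375.15269957430286 110.5892316452628
```

View pics/wrist3.png

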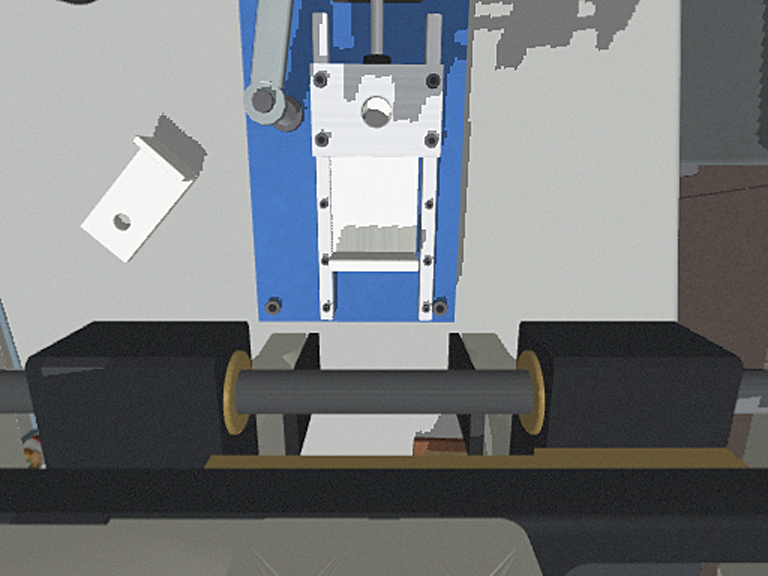

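The bridge hole is seen at (376,111) against a prediction of (375,110.6), so the frame is confirmed. Next is the stand.

Call:
apply_moves([
  [[-0.95,0.25,0],[0,0,0],50],
  [[-1,0.25,0],[0,0,0],50],
  [[-1,0.25,0],[0,0,0],50],
  [[-1,0.25,0],[0,0,0],50],
  [[-1,0.25,0],[0,0,0],50],
])

```text
time_s: 7.1
tcp_pos: [0.5008, 0.3351, 0.2415]
eef_rot: [179.4, -0.6, -98.6]
contact_force: [-0.1, 0.2, 0.7]
gripper_width: 0.05
```

Call:
apply_moves([
  [[-1,0.25,0],[0,0,0],50],
  [[-0.9,0.25,0],[0,0,0],50],
  [[-0.2,0,0],[0,0,0],50],
  [[0,0,0],[0,0,0],50],
])

```text
time_s: 7.5
tcp_pos: [0.4898, 0.4329, 0.2356]
eef_rot: [179.3, -0.9, -98.1]
contact_force: [0.7, -0.0, -0.5]
gripper_width: 0.0499
```

```bash
sed -i 's/^yaw=np.*$/yaw=np.deg2rad(-8.4);ex=np.array([np.cos(yaw),np.sin(yaw)]);ey=np.array([-ex[1],ex[0]]);O=np.array([.5114,.0288])-.0004*ex-.0031*ey/' h.py; python3 - <<'E'
from h import *
c=cap('wrist'); save(c,'wrist4.png',s=1.5); pickle.dump(c,open('wrist4.pkl','wb'))
print(r.get_state()['tcp_pos'])
W=cloud(c);z=W[...,2]
hsv=cv2.cvtColor(c['img'],cv2.COLOR_BGR2HSV)
m=(hsv[...,0]<16)&(hsv[...,1]>170)&(z>.095)&(z<.11)
k,L,st,ce=cv2.connectedComponentsWithStats(m.astype(np.uint8)); i=1+np.argmax(st[1:,4]); m=L==i
P=W[m];print(st[i],ce[i],np.median(P,0)); print(P.min(0),P.max(0)); print(cv2.minEnclosingCircle(P[:,:2].astype(np.float32)))
s=(z>.066)&(z<.074)&(np.hypot(W[...,0]-.484,W[...,1]-.358)<.06);print('stand',cv2.minAreaRect(W[s][:,:2].astype(np.float32)),np.median(z[s]))
E
```

```text
[0.48971098 0.43221059 0.23548068]
[235  87  28  29 366] [250.76775956 101.56010929] [0.47995202 0.35830942 0.10188307]
[0.47087618 0.34574161 0.10011129] [0.49356246 0.36847234 0.10440713]
((0.48222917318344116, 0.3570556044578552), 0.011722797527909279)
stand ((0.4823567569255829, 0.35704395174980164), (0.07026826590299606, 0.07016041874885559), 79.10832214355469) 0.06999375136675773
```

View pics/wrist4.png

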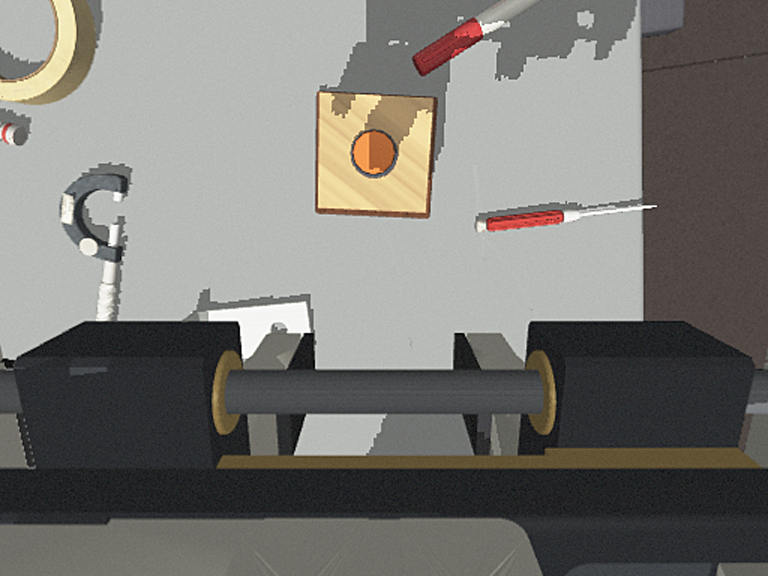

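The drift head is at (373,152) in the picture, which gives world (.482,.357) with the top at z .102. I'll move above it.

```bash
python3 - <<'E'
from h import *
delta([.4823,.3570,.15],-98.4)
E
```

```text
t 7.55 pos [0.4897 0.4322 0.2355] F [-1.  -0.1 -0.6] shift units [ 1.85 -0.11  2.16] turn units [ 0.09 -0.11  0.03]
```

Call:
apply_moves([
  [[0.8,-0.05,0.5],[0.09,-0.1,0],50],
  [[0.7,-0.05,0.7],[0,0,0],50],
  [[0.3,0,0.6],[0,0,0],50],
  [[0,0,0.3],[0,0,0],50],
])

```text
time_s: 7.95
tcp_pos: [0.4835, 0.3556, 0.1509]
eef_rot: [-179.9, 0.1, -98.2]
contact_force: [0.3, 0.5, 0.3]
gripper_width: 0.0501
```

```bash
python3 - <<'E'
from h import *
delta([.4823,.3570,.093],-98.4)
E
```

```text
t 7.95 pos [0.4835 0.3556 0.1509] F [0.3 0.5 0.3] shift units [-0.03  0.04  1.45] turn units [-0.01  0.01  0.02]
```

Call:
apply_moves([
  [[-0.03,0.04,0.5],[0,0,0],50],
  [[0,0,0.45],[0,0,0],50],
  [[0,0,0.3],[0,0,0],50],
  [[0,0,0],[0,0,0],50],
])

```text
time_s: 8.35
tcp_pos: [0.4835, 0.3551, 0.0995]
eef_rot: [-179.9, 0.1, -98.4]
contact_force: [0.1, -0.3, 0.2]
gripper_width: 0.05
```

```bash
python3 - <<'E'
from h import *
delta([.4823,.3570,.093],-98.4)
E
```

```text
t 8.35 pos [0.4835 0.3551 0.0995] F [ 0.1 -0.3  0.2] shift units [-0.04  0.04  0.16] turn units [-0.02  0.01  0.  ]
```

Call:
apply_moves([
  [[-0.06,0.03,0.12],[0,0,0],50],
  [[-0.02,0.02,0.04],[0,0,0],50],
  [[0,0,0],[0,0,0],20],
  [[0,0,0],[0,0,0],20],
  [[0,0,0],[0,0,0],20],
], squeeze=30)

```text
time_s: 8.85
tcp_pos: [0.4834, 0.3608, 0.0955]
eef_rot: [-179.7, 0.3, -98.3]
contact_force: [0.3, 0.4, -0.4]
gripper_width: 0.0312
```

```bash
python3 - <<'E'
from h import *
delta([.4823,.3570,.093],-98.4)
c=cap('side'); save(c,'side5.png',(200,150,300,270),5)
E
```

```text
t 8.85 pos [0.4834 0.3608 0.0955] F [ 0.3  0.4 -0.4] shift units [0.1  0.01 0.06] turn units [-0.04  0.03  0.01]
```

View pics/side5.png

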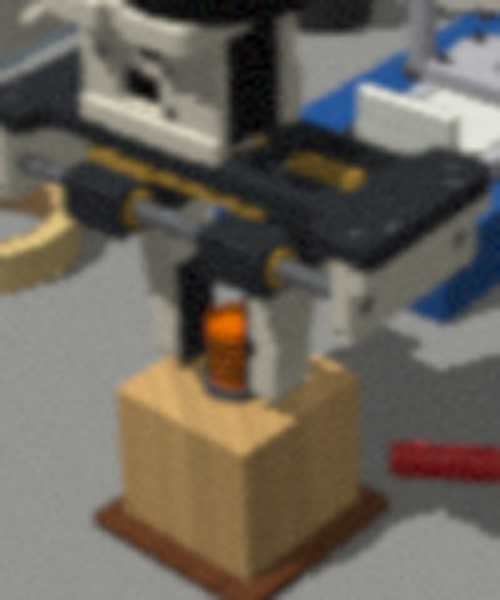

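Call:
apply_moves([
  [[0.07,0,0.05],[0,0,0],32],
  [[0,0,0],[0,0,0],32],
])

```text
time_s: 9.1
tcp_pos: [0.483, 0.3579, 0.0938]
eef_rot: [-179.7, 0.3, -98.3]
contact_force: [-0.1, 0.7, 0.2]
gripper_width: 0.0312
```

```bash
python3 - <<'E'
from h import *
delta([.4823,.3570,.093],-98.4)
E
```

```text
t 9.1 pos [0.483  0.3579 0.0938] F [-0.1  0.7  0.2] shift units [0.03 0.01 0.02] turn units [-0.04  0.04  0.01]
```

Call:
apply_moves([
  [[0.01,0,0],[-0.04,0.04,0],20],
  [[0,0,0],[0,0,0],20],
  [[0,0,0],[0,0,0],20],
  [[0,0,0],[0,0,0],20],
])

```text
time_s: 9.5
tcp_pos: [0.483, 0.3574, 0.094]
eef_rot: [180.0, -0.0, -98.4]
contact_force: [0.5, -0.4, 1.0]
gripper_width: 0.0234
```

Call:
apply_moves([
  [[0,0,-0.3],[0,0,0],20],
  [[0,0,-0.8],[0,0,0],20],
  [[0,0,-1],[0,0,0],20],
  [[0,0,-0.7],[0,0,0],20],
])

```text
time_s: 9.9
tcp_pos: [0.4813, 0.3553, 0.2061]
eef_rot: [179.7, -0.5, -98.4]
contact_force: [0.4, 0.7, -1.5]
gripper_width: 0.0232
```

```bash
python3 - <<'E'
from h import *
delta(wf(0,.003,.21),-98.4); print(r.get_state()['gripper_width'])
c=cap('side'); save(c,'side6.png',(180,120,300,270),5)
c=cap('wrist'); save(c,'wrist6.png',s=1.5)
E
```

```text
t 9.9 pos [0.4813 0.3553 0.2061] F [ 0.4  0.7 -1.5] shift units [ 7.97 -1.93 -0.03] turn units [ 0.04 -0.07  0.  ]
0.023167599774142473
```

View pics/side6.png

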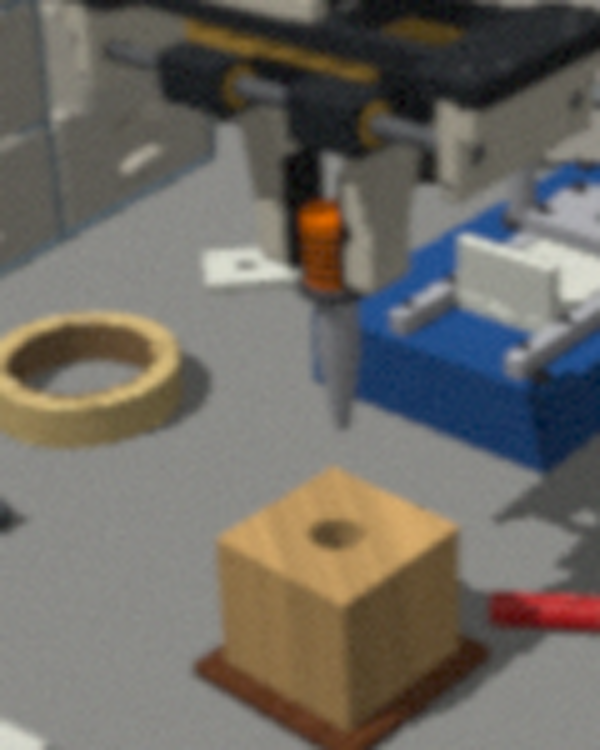

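View pics/wrist6.png

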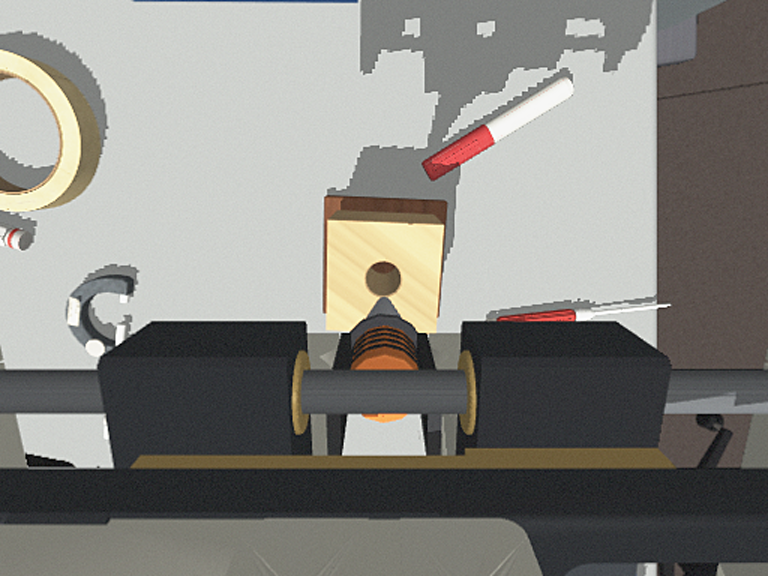

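The drift is held straight, with its tip at (385,298) in the wrist view. I'll carry it to the bridge.

Call:
apply_moves([
  [[0.6,-0.15,0],[0.04,-0.07,0],20],
  [[0.9,-0.22,0],[0,0,0],20],
  [[0.9,-0.22,0],[0,0,0],20],
  [[0.9,-0.22,0],[0,0,0],20],
  [[0.9,-0.22,0],[0,0,0],20],
])

```text
time_s: 10.5
tcp_pos: [0.4981, 0.183, 0.2087]
eef_rot: [-179.8, 0.5, -98.0]
contact_force: [1.5, 0.6, -1.4]
gripper_width: 0.0235
```

Call:
apply_moves([
  [[0.9,-0.22,0],[0,0,0],20],
  [[0.9,-0.22,0],[0,0,0],20],
  [[0.6,-0.15,0],[0,0,0],20],
  [[0.3,-0.1,0],[0,0,0],20],
  [[0,0,0],[0,0,0],20],
])

```text
time_s: 11.0
tcp_pos: [0.5081, 0.0634, 0.2081]
eef_rot: [-179.9, 0.4, -98.3]
contact_force: [0.1, 0.5, -1.7]
gripper_width: 0.0235
```

```bash
python3 - <<'E'
from h import *
fx();delta(wf(0,.003,.17),-98.4); print(r.get_state()['gripper_width'])
c=cap('wrist'); save(c,'wrist7.png',s=1.5)
T=pose(); 
print('tip pred',proj(c,(T@[0,0,.086,1])[:3])*1.5,'hole',proj(c,wf(0,0,.067))*1.5)
E
```

```text
t 11.0 fixture xy mm -7.9 36.8 z 0.2081 F fix -0.0 0.5 -1.7
t 11.0 pos [0.5081 0.0634 0.2081] F [ 0.1  0.5 -1.7] shift units [ 0.85 -0.19  0.95] turn units [-0.01  0.06  0.02]
0.023529014144561964
tip pred [[381.6315059 303.8167683]] hole [[369.23058605 214.8962634 ]]
```

View pics/wrist7.png

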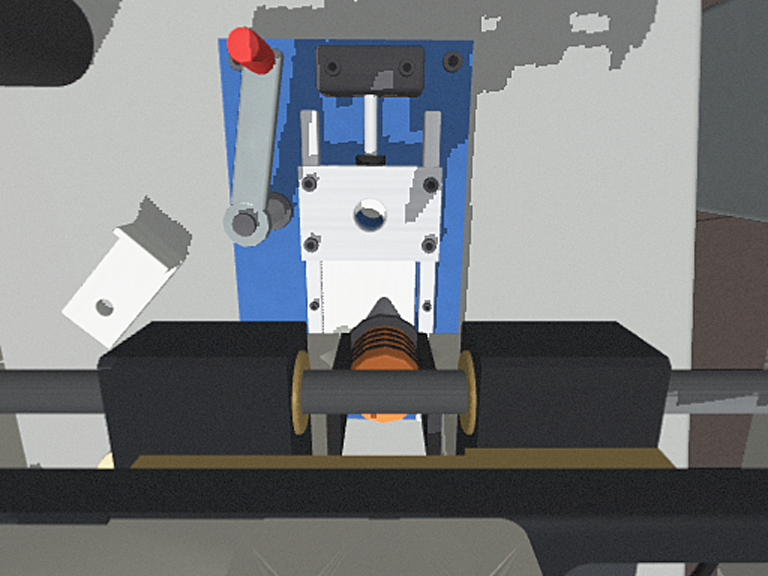

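The tip is at (385,302) and the bridge hole at (369.5,215), exactly as predicted. The keeper knob at (247,45) is clear. I'll position over the hole, about 3 mm towards +y.

Call:
apply_moves([
  [[0.5,-0.12,0.3],[0,0.05,0],20],
  [[0.35,-0.1,0.4],[0,0,0],20],
  [[0,0,0],[0,0,0],20],
])

```text
time_s: 11.35
tcp_pos: [0.5128, 0.0314, 0.1796]
eef_rot: [-179.8, 0.1, -98.1]
contact_force: [-1.5, -0.0, -1.0]
gripper_width: 0.0233
```

```bash
python3 - <<'E'
from h import *
fx();delta(wf(.001,.003,.155),-98.4)
c=cap('wrist'); save(c,'wrist8.png',(150,80,400,270),3)
T=pose(); 
print('tip pred',proj(c,(T@[0,0,.086,1])[:3]),'hole',proj(c,wf(0,0,.067)))
E
```

```text
t 11.35 fixture xy mm 1.4 5.9 z 0.1796 F fix -1.5 -0.2 -1.0
t 11.35 pos [0.5128 0.0314 0.1796] F [-1.5 -0.  -1. ] shift units [0.07 0.01 0.62] turn units [-0.02  0.01  0.04]
tip pred [[253.24949903 203.10639587]] hole [[256.59796943 185.32498669]]
```

View pics/wrist8.png

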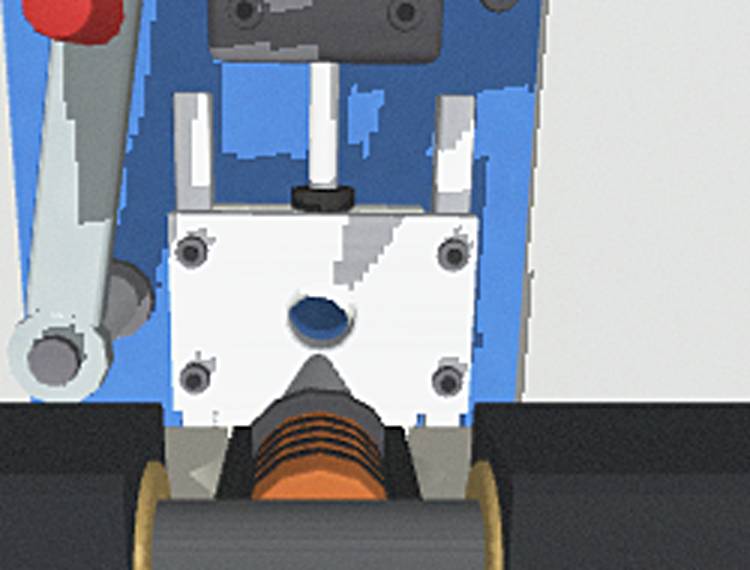

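Aligned in x: tip column 256, hole 257. I'll shift 2.5 mm towards -y and lower into the hole.

Call:
apply_moves([
  [[0.05,0.01,0.3],[0,0,0],20],
  [[0,0,0.1],[0,0,0],20],
  [[0,0,0],[0,0,0],20],
])

```text
time_s: 11.7
tcp_pos: [0.5138, 0.0328, 0.1648]
eef_rot: [-179.6, 0.2, -97.9]
contact_force: [0.7, 0.2, -1.1]
gripper_width: 0.0232
```

```bash
python3 - <<'E'
from h import *
fx();delta(wf(.0015,.003,.13),-98.4)
c=cap('wrist'); save(c,'wrist9.png',(150,80,400,270),3)
E
```

```text
t 11.7 fixture xy mm 2.2 7.4 z 0.1648 F fix 0.6 0.3 -1.1
t 11.7 pos [0.5138 0.0328 0.1648] F [ 0.7  0.2 -1.1] shift units [0.11 0.02 0.87] turn units [-0.05  0.03  0.06]
```

View pics/wrist9.png

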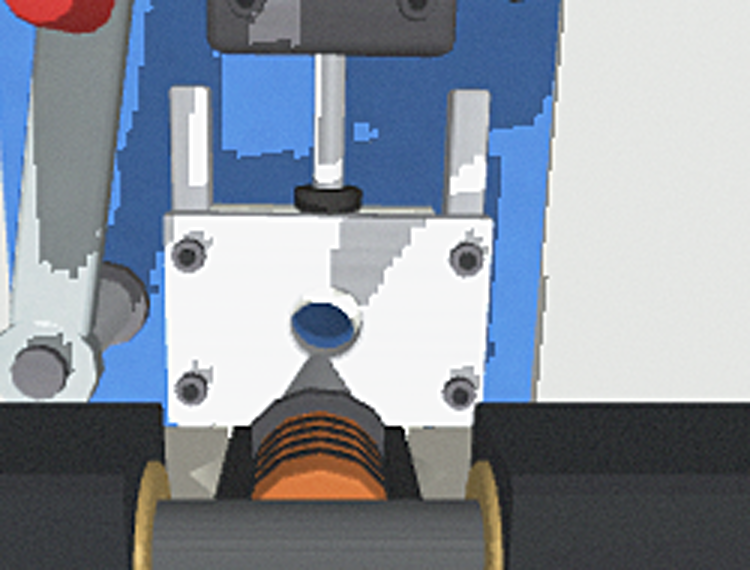

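Call:
apply_moves([
  [[0.11,0.02,0],[-0.05,0.03,0.05],20],
  [[0.03,0,0],[0,0,0],20],
  [[0,0,0],[0,0,0],20],
])

```text
time_s: 12.05
tcp_pos: [0.5125, 0.0276, 0.1657]
eef_rot: [-180.0, -0.0, -98.3]
contact_force: [-0.3, 0.3, -0.9]
gripper_width: 0.0233
```

```bash
python3 - <<'E'
from h import *
fx();delta(wf(.0015,.003,.13),-98.4)
E
```

```text
t 12.05 fixture xy mm 1.6 2.1 z 0.1657 F fix -0.4 0.2 -0.9
t 12.05 pos [0.5125 0.0276 0.1657] F [-0.3  0.3 -0.9] shift units [-0.02  0.    0.89] turn units [-0.   -0.    0.01]
```

Call:
apply_moves([
  [[0,0,0.2],[0,0,0],20],
  [[0,0,0.2],[0,0,0],20],
  [[0,0,0.15],[0,0,0],20],
  [[0,0,0],[0,0,0],20],
])

```text
time_s: 12.45
tcp_pos: [0.5124, 0.0274, 0.1418]
eef_rot: [-180.0, -0.0, -98.4]
contact_force: [-0.2, 0.0, -1.5]
gripper_width: 0.0237
```

```bash
python3 - <<'E'
from h import *
fx();delta(wf(.0015,.003,.122),-98.4)
c=cap('wrist'); save(c,'wrist10.png',(150,80,400,270),3)
E
```

```text
t 12.45 fixture xy mm 1.6 1.9 z 0.1418 F fix -0.2 0.0 -1.5
t 12.45 pos [0.5124 0.0274 0.1418] F [-0.2  0.  -1.5] shift units [-0.03  0.    0.5 ] turn units [-0. -0.  0.]
```

View pics/wrist10.png

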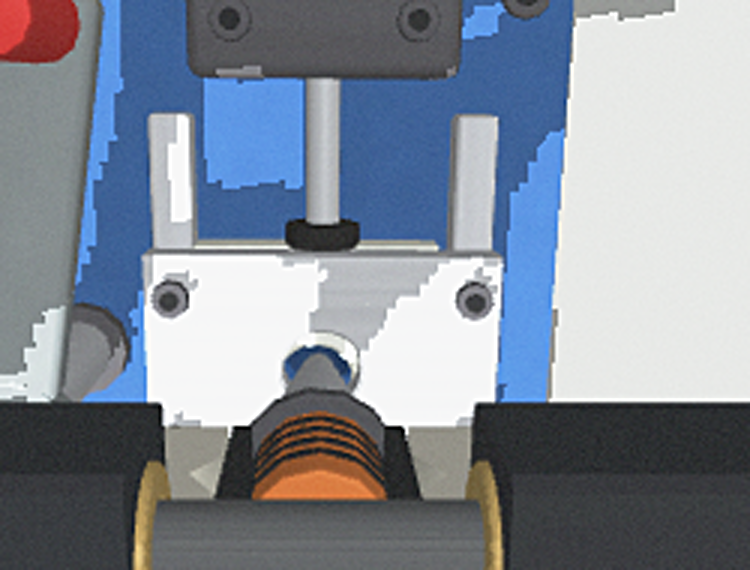

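The tip is in the bridge hole, just above the bracket. I'll lower until it wedges.

Call:
apply_moves([
  [[-0.02,0,0.15],[0,0,0],20],
  [[0,0,0.15],[0,0,0],20],
  [[0,0,0.1],[0,0,0],20],
  [[0,0,0],[0,0,0],20],
])

```text
time_s: 12.9
tcp_pos: [0.5124, 0.0278, 0.1249]
eef_rot: [-180.0, -0.1, -98.4]
contact_force: [0.1, -0.7, -1.4]
gripper_width: 0.0234
```

```bash
python3 - <<'E'
from h import *
fx();delta(wf(.0015,.003,.122),-98.4)
E
```

```text
t 12.9 fixture xy mm 1.5 2.3 z 0.1249 F fix 0.2 -0.7 -1.4
t 12.9 pos [0.5124 0.0278 0.1249] F [ 0.1 -0.7 -1.4] shift units [-0.02  0.    0.07] turn units [-0.   -0.01  0.01]
```

Call:
apply_moves([
  [[0,0,0.1],[0,0,0],20],
  [[0.01,0,0.1],[0,0,0],20],
  [[0,0,0],[0,0,0],20],
])

```text
time_s: 13.2
tcp_pos: [0.5121, 0.0267, 0.1178]
eef_rot: [-180.0, -0.1, -98.3]
contact_force: [-0.4, -1.0, -3.0]
gripper_width: 0.0232
```

```bash
python3 - <<'E'
from h import *
fx();delta(wf(.0015,.0,.09),-98.4)
E
```

```text
t 13.2 fixture xy mm 1.4 1.2 z 0.1178 F fix -0.2 -1.0 -3.0
t 13.2 pos [0.5121 0.0267 0.1178] F [-0.4 -1.  -3. ] shift units [ 0.03 -0.    0.7 ] turn units [-0.   -0.02  0.01]
```

Call:
apply_moves([
  [[0,0,0.1],[0,0,0],20],
  [[0,0,0.1],[0,0,0],20],
  [[0,0,0.1],[0,0,0],20],
])

```text
time_s: 13.5
tcp_pos: [0.5121, 0.0264, 0.1075]
eef_rot: [-180.0, -0.1, -98.3]
contact_force: [-4.5, -0.7, 6.4]
gripper_width: 0.0233
```

```bash
python3 - <<'E'
from h import *
fx();delta(wf(.0015,.0,.09),-98.4)
E
```

```text
t 13.5 fixture xy mm 1.4 0.8 z 0.1075 F fix -4.3 -1.4 6.4
t 13.5 pos [0.5121 0.0264 0.1075] F [-4.5 -0.7  6.4] shift units [ 0.02 -0.    0.44] turn units [-0.01 -0.02  0.01]
```

Call:
apply_moves([
  [[0,0.02,0.08],[0,0,0],20],
  [[0,0,0.1],[0,0,0],20],
  [[0,0,0.1],[0,0,0],20],
])

```text
time_s: 13.8
tcp_pos: [0.5119, 0.0264, 0.0976]
eef_rot: [-179.8, -0.1, -98.2]
contact_force: [-3.5, -0.6, 4.0]
gripper_width: 0.0235
```

```bash
python3 - <<'E'
from h import *
fx();delta(wf(.0005,.0,.09),-98.4)
E
```

```text
t 13.8 fixture xy mm 1.3 0.8 z 0.0976 F fix -3.3 -1.1 4.0
t 13.8 pos [0.5119 0.0264 0.0976] F [-3.5 -0.6  4. ] shift units [0.02 0.02 0.19] turn units [-0.02 -0.02  0.02]
```

Call:
apply_moves([
  [[0,0.02,0.08],[0,0,0],20],
  [[0,0,0.08],[0,0,0],20],
  [[0,0,0.05],[0,0,0],20],
])

```text
time_s: 14.1
tcp_pos: [0.512, 0.0264, 0.0906]
eef_rot: [-179.7, -0.2, -98.2]
contact_force: [-16.8, 2.1, 41.8]
gripper_width: 0.0232
```

```bash
python3 - <<'E'
from h import *
fx()
E
```

```text
t 14.1 fixture xy mm 1.3 0.8 z 0.0906 F fix -16.9 -0.4 41.8
```

The force rose to 42 N at z .0906 (expected .091), so the drift is seated on its shoulder. I'll relax and release.

Call:
apply_moves([
  [[0,0.02,-0.02],[0,0,0],23],
  [[0,0,0],[0,0,0],36],
  [[0,0,0],[0,0,0],36],
  [[0,0,0],[0,0,0],36],
])

```text
time_s: 14.5
tcp_pos: [0.5124, 0.0275, 0.091]
eef_rot: [-179.6, -0.0, -98.2]
contact_force: [0.4, 0.8, -0.0]
gripper_width: 0.0351
```

```bash
python3 - <<'E'
from h import *
fx(); print(r.get_state()['gripper_width'])
E
```

```text
t 14.5 fixture xy mm 1.5 2.0 z 0.091 F fix 0.3 0.8 -0.0
0.03505025635089746
```

Raise clear of the head and look.

Call:
apply_moves([
  [[0,0,-0.4],[0,0,0],36],
  [[0,0,-0.8],[0,0,0],36],
  [[0,0,-1],[0,0,0],36],
  [[0,0,-0.5],[0,0,0],0],
])

```text
time_s: 14.9
tcp_pos: [0.5101, 0.0275, 0.198]
eef_rot: [180.0, -0.3, -98.2]
contact_force: [0.6, 0.0, -0.7]
gripper_width: 0.0319
```

Call:
apply_moves([
  [[-0.7,0,0],[0,0,0],0],
  [[-0.7,0,0],[0,0,0],0],
  [[0,0,0],[0,0,0],0],
])

```text
time_s: 15.2
tcp_pos: [0.5209, 0.0853, 0.2022]
eef_rot: [-179.6, 0.0, -98.3]
contact_force: [-0.2, -0.1, -0.6]
gripper_width: 0.0094
```

```bash
python3 - <<'E'
from h import *
fx(); c=cap('wrist'); save(c,'wrist11.png',s=1.5); pickle.dump(c,open('wrist11.pkl','wb'))
W=cloud(c);z=W[...,2];F=np.stack([(W[...,:2]-O)@ex,(W[...,:2]-O)@ey],-1)
hsv=cv2.cvtColor(c['img'],cv2.COLOR_BGR2HSV)
m=(hsv[...,0]<16)&(hsv[...,1]>150)&(np.hypot(F[...,0],F[...,1])<.03)&(z>.06)
print('head',m.sum(),np.percentile(z[m],[50,90,98]),F[m&(z>.095)].mean(0))
l=(z>.079)&(z<.095)&(F[...,1]>.07)&(F[...,1]<.18)&(abs(F[...,0])<.05); print('lip',l.sum(),np.percentile(F[l],[1,99],axis=0).round(4))
k=((hsv[...,0]<6)|(hsv[...,0]>172))&(hsv[...,1]>140)&(F[...,1]<-.04)&(z>.1)&(z<.16)
print('knob',k.sum(),np.percentile(z[k],[2,50,98]) if k.any() else 0, F[k&(z>.136)].mean(0), np.percentile(F[k],[2,98],axis=0))
E
```

```text
t 15.2 fixture xy mm 1.5 60.4 z 0.2022 F fix -0.2 -0.1 -0.6
head 753 [0.09925761 0.10014648 0.10068634] [-0.00048149 -0.00062741]
lip 254 [[-0.022   0.0882]
 [ 0.0251  0.0957]]
knob 173 [0.11222175 0.12191995 0.13253862] [nan nan] [[ 0.04255848 -0.07530678]
 [ 0.05229221 -0.07052789]]<stdin>:9: RuntimeWarning: Mean of empty slice.
  ret = um.true_divide(
```

View pics/wrist11.png

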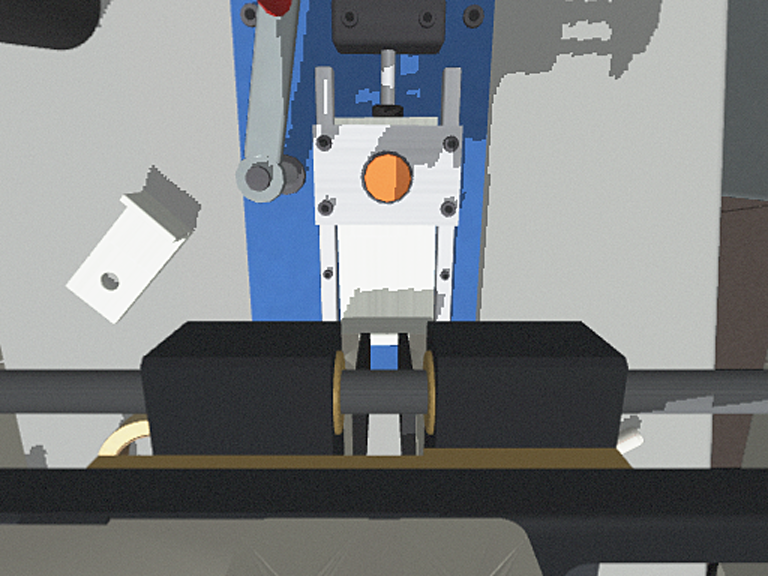

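The head top is at z .0993 (home is .099), upright and centred. The knob works out at fixture (47,-77) mm, keeper angle about 1.38 rad. I'll go above the knob.

```bash
python3 - <<'E'
from h import *
delta(wf(.0474,-.0766,.19),-98.4)
E
```

```text
t 15.25 pos [0.5204 0.0843 0.2019] F [ 0.4  0.1 -0.6] shift units [ 3.4  -1.15  0.3 ] turn units [-0.04  0.    0.01]
```

Call:
apply_moves([
  [[0.8,-0.3,0],[0,0,0],40],
  [[0.8,-0.3,0],[0,0,0],40],
  [[0.8,-0.3,0],[0,0,0],40],
  [[0.6,-0.25,0],[0,0,0],40],
  [[0.1,0,0],[0,0,0],40],
])

```text
time_s: 15.75
tcp_pos: [0.5481, -0.0492, 0.2005]
eef_rot: [-179.8, 0.0, -98.0]
contact_force: [-0.3, 0.4, 0.0]
gripper_width: 0.0378
```

```bash
python3 - <<'E'
from h import *
delta(wf(.0474,-.0766,.131),-98.4)
for n in ['scene','wrist']:
    c=cap(n); save(c,n+'12.png',(255,110,405,240) if n=='scene' else None,5 if n=='scene' else 1.5)
    print(n,proj(c,wf(.0474,-.0766,.14)))
E
```

```text
t 15.75 pos [ 0.5481 -0.0492  0.2005] F [-0.3  0.4  0. ] shift units [0.2  0.03 1.74] turn units [-0.03  0.    0.05]
scene [[356.39760709 151.57629896]]
wrist [[254.61440633 201.25131649]]
```

View pics/wrist12.png

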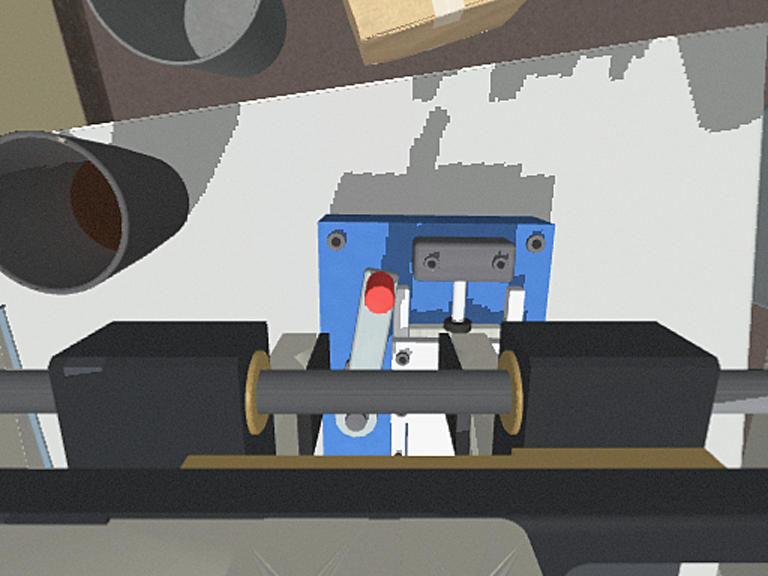

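View pics/scene12.png

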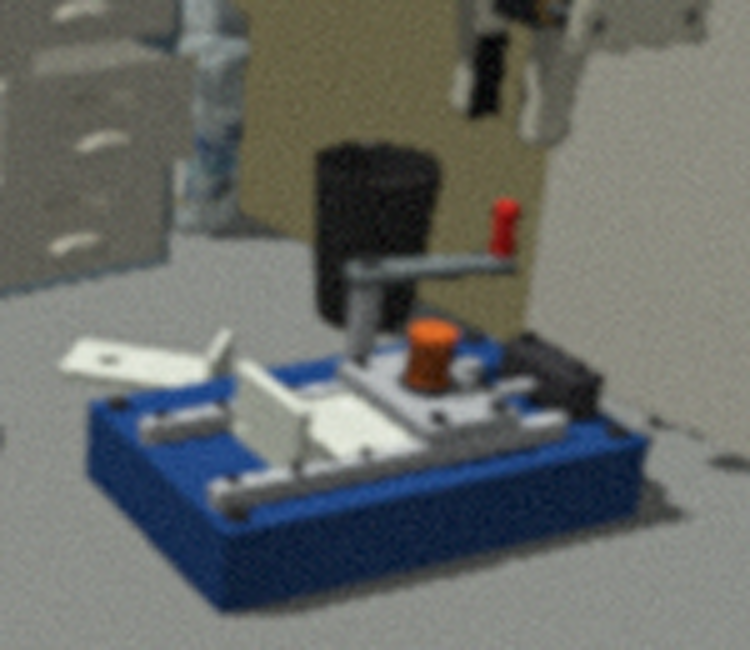

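The drift stands home and upright. The knob top is at (379,297) in the wrist view, about 2 mm from the prediction and well within the opening. I'll shift over it and descend.

Call:
apply_moves([
  [[0.2,0,0],[0,0,0],40],
  [[0,0,0.5],[0,0,0],40],
  [[0,0,0.5],[0,0,0],40],
  [[0,0,0.3],[0,0,0],40],
  [[0,0,0],[0,0,0],40],
])

```text
time_s: 16.35
tcp_pos: [0.5461, -0.0546, 0.1476]
eef_rot: [-179.7, 0.1, -97.8]
contact_force: [0.1, -0.5, -0.0]
gripper_width: 0.04
```

```bash
python3 - <<'E'
from h import *
fx();delta(wf(.0485,-.077,.131),-98.4)
E
```

```text
t 16.35 fixture xy mm 46.9 -74.3 z 0.1476 F fix 0.1 -0.4 -0.0
t 16.35 pos [ 0.5461 -0.0546  0.1476] F [ 0.1 -0.5 -0. ] shift units [ 0.07 -0.04  0.42] turn units [-0.04  0.01  0.07]
```

Call:
apply_moves([
  [[0.07,-0.04,0.2],[-0.04,0,0.07],40],
  [[0,0,0.15],[0,0,0],40],
  [[0,0,0.03],[0,0,0],40],
  [[0,0,0],[0,0,0],25],
])

```text
time_s: 16.75
tcp_pos: [0.5485, -0.0571, 0.1329]
eef_rot: [-179.9, 0.1, -98.3]
contact_force: [-0.4, 0.2, 0.5]
gripper_width: 0.0364
```

```bash
python3 - <<'E'
from h import *
fx();delta(wf(.0485,-.077,.131),-98.4)
c=cap('scene'); save(c,'scene13.png',(300,110,405,220),6)
E
```

```text
t 16.75 fixture xy mm 49.7 -76.5 z 0.1329 F fix -0.4 0.1 0.5
t 16.75 pos [ 0.5485 -0.0571  0.1329] F [-0.4  0.2  0.5] shift units [0.01 0.03 0.05] turn units [-0.01  0.01  0.01]
```

View pics/scene13.png

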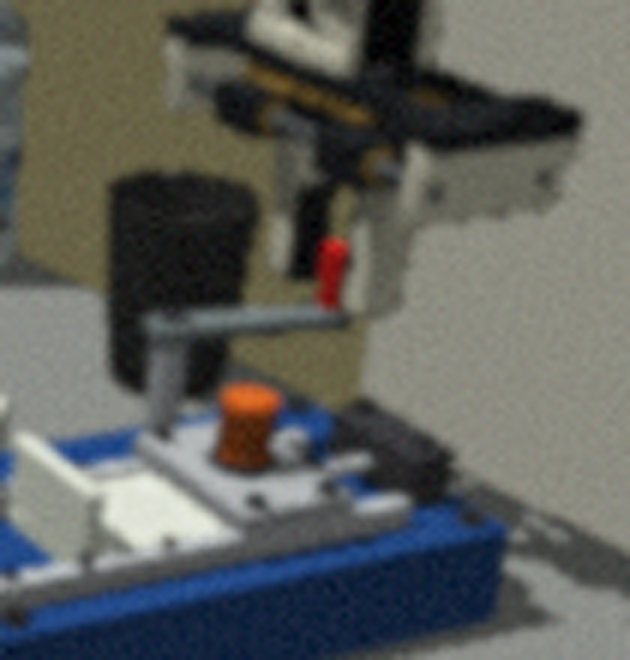

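The knob is between the fingers, which stay above the arm. I'll close lightly.

Call:
apply_moves([
  [[0,0.01,0.02],[0,0,0],10],
  [[0,0,0],[0,0,0],10],
  [[0,0,0],[0,0,0],10],
  [[0,0,0],[0,0,0],10],
], squeeze=8)

```text
time_s: 17.2
tcp_pos: [0.5485, -0.057, 0.133]
eef_rot: [-179.8, 0.1, -98.3]
contact_force: [0.2, -1.8, -1.9]
gripper_width: 0.0138
```

```bash
python3 - <<'E'
from h import *
fx();s=r.get_state();print(s['gripper_width'])
# arc from current pos about pivot (.062,0), in tool units (tool x=-ey, tool y=-ex)
p=(s['tcp_pos'][:2]-O); p=np.array([p@ex,p@ey]); a0=np.arctan2(-p[1],.062-p[0]); print(a0,np.hypot(p[0]-.062,p[1]))
prev=np.array([.062-.078*np.cos(a0),-.078*np.sin(a0)])
for a in np.arange(a0,-.01,-a0/14)[1:]:
    q=np.array([.062-.078*np.cos(a),-.078*np.sin(a)]); d=(q-prev)/.04; print(round(a,2),(-d[1]).round(2),(-d[0]).round(2),(q*1e3).round(1)); prev=q
E
```

```text
t 17.2 fixture xy mm 49.7 -76.3 z 0.133 F fix 0.5 -1.7 -1.9
0.013843933893058812
1.4105317297604163 0.07732425171869231
1.31 -0.04 0.19 [ 41.9 -75.4]
1.21 -0.06 0.19 [ 34.4 -73. ]
1.11 -0.08 0.18 [ 27.2 -69.8]
1.01 -0.1 0.17 [ 20.4 -65.9]
0.91 -0.11 0.16 [ 13.9 -61.4]
0.81 -0.13 0.15 [  8.  -56.3]
0.71 -0.14 0.13 [  2.6 -50.6]
0.6 -0.16 0.12 [ -2.2 -44.3]
0.5 -0.17 0.1 [ -6.3 -37.7]
0.4 -0.18 0.09 [ -9.8 -30.6]
0.3 -0.18 0.07 [-12.5 -23.2]
0.2 -0.19 0.05 [-14.4 -15.6]
0.1 -0.19 0.03 [-15.6  -7.8]
-0.0 -0.2 0.01 [-16.   0.]
```

Gripped at 14 mm. I'll start the arc.

Call:
apply_moves([
  [[-0.04,0.19,0],[0,0,0],10],
  [[-0.06,0.19,0],[0,0,0],10],
  [[-0.08,0.18,0],[0,0,0],10],
])

```text
time_s: 17.5
tcp_pos: [0.5268, -0.0468, 0.133]
eef_rot: [-179.8, 0.1, -98.4]
contact_force: [0.8, -1.9, -0.8]
gripper_width: 0.014
```

```bash
cat >> h.py <<'E'
def arc(n=4):
    fx();s=r.get_state();print(s['gripper_width'],s['eef_rot'].round(1))
    p=(s['tcp_pos'][:2]-O); p=np.array([p@ex,p@ey]); a0=np.arctan2(-p[1],.062-p[0]); print('ang',a0,'rad',np.hypot(p[0]-.062,p[1]))
    prev=p
    for i in range(1,n+1):
        a=a0-.1*i
        q=np.array([.062-.078*np.cos(a),-.078*np.sin(a)]); d=(q-prev)/.04; print(round(a,2),(-d[1]).round(2),(-d[0]).round(2)); prev=q
E
python3 -c "
from h import *
arc()"
```

```text
t 17.5 fixture xy mm 26.7 -69.4 z 0.133 F fix 1.1 -1.8 -0.8
0.013959335152015497 [-1.798e+02  1.000e-01 -9.840e+01]
ang 1.1002653864329524 rad 0.07788059524296029
1.0 -0.09 0.17
0.9 -0.11 0.16
0.8 -0.13 0.15
0.7 -0.14 0.13
```

Call:
apply_moves([
  [[-0.1,0.17,0],[0,0,0],10],
  [[-0.11,0.16,0],[0,0,0],10],
  [[-0.13,0.15,0],[0,0,0],10],
  [[-0.14,0.13,0],[0,0,0],10],
])

```text
time_s: 17.9
tcp_pos: [0.5029, -0.022, 0.1331]
eef_rot: [-179.7, 0.1, -98.4]
contact_force: [4.2, -0.3, -3.8]
gripper_width: 0.0135
```

```bash
python3 -c "
from h import *
arc(5)"
```

```text
t 17.9 fixture xy mm -0.6 -48.4 z 0.1331 F fix 4.2 0.3 -3.8
0.01349321530850178 [-1.797e+02  1.000e-01 -9.840e+01]
ang 0.6582902741760563 rad 0.07916590267700935
0.56 -0.18 0.09
0.46 -0.17 0.09
0.36 -0.18 0.08
0.26 -0.19 0.06
0.16 -0.19 0.04
```

Call:
apply_moves([
  [[-0.18,0.09,0.01],[0,0,0],10],
  [[-0.17,0.09,0],[0,0,0],10],
  [[-0.18,0.08,0],[0,0,0],10],
  [[-0.18,0.06,0],[0,0,0],10],
])

```text
time_s: 18.3
tcp_pos: [0.4941, 0.011, 0.1332]
eef_rot: [-179.6, 0.2, -98.4]
contact_force: [6.3, -1.7, -5.7]
gripper_width: 0.0137
```

```bash
python3 -c "
from h import *
arc(3)"
```

```text
t 18.3 fixture xy mm -14.1 -17.1 z 0.1332 F fix 6.4 -0.8 -5.7
0.013696084716729146 [-179.6    0.2  -98.4]
ang 0.22051746843184067 rad 0.0780260726507601
0.12 -0.19 0.03
0.02 -0.19 0.01
-0.08 -0.19 -0.01
```

Call:
apply_moves([
  [[-0.18,0.02,0.02],[0,0,0],10],
  [[-0.18,0,0],[0,0,0],10],
  [[-0.12,0,0],[0,0,0],10],
])

```text
time_s: 18.6
tcp_pos: [0.4958, 0.0306, 0.133]
eef_rot: [-179.7, -0.0, -98.3]
contact_force: [4.8, -11.7, -0.9]
gripper_width: 0.0137
```

```bash
python3 -c "
from h import *
arc(1)"
```

```text
t 18.6 fixture xy mm -15.3 2.6 z 0.133 F fix 6.4 -10.9 -0.9
0.013707621171215156 [-179.7   -0.   -98.3]
ang -0.03393726116374729 rad 0.07735031685931225
-0.13 -0.19 -0.0
```

The stop is reached, with -11 N along y. I'll relax, release and rise.

Call:
apply_moves([
  [[0.02,0,0],[0,0,0],14],
  [[0,0,0],[0,0,0],36],
  [[0,0,0],[0,0,0],36],
  [[0,0,0],[0,0,0],36],
])

```text
time_s: 19.0
tcp_pos: [0.4951, 0.031, 0.1324]
eef_rot: [-179.8, -0.1, -98.2]
contact_force: [-0.1, 0.3, -0.4]
gripper_width: 0.0321
```

Call:
apply_moves([
  [[0,0,-0.4],[0,0,0],36],
  [[0,0,-0.8],[0,0,0],36],
  [[-0.6,0,-0.8],[0,0,0],36],
  [[-1,0,0],[0,0,0],36],
  [[-0.5,0,0],[0,0,0],36],
])

```text
time_s: 19.5
tcp_pos: [0.5055, 0.1145, 0.2145]
eef_rot: [180.0, -0.1, -98.5]
contact_force: [-0.1, -0.9, -0.2]
gripper_width: 0.036
```

```bash
python3 - <<'E'
from h import *
fx()
c=cap('wrist'); save(c,'wrist14.png',s=1.5)
W=cloud(c);z=W[...,2];F=np.stack([(W[...,:2]-O)@ex,(W[...,:2]-O)@ey],-1)
hsv=cv2.cvtColor(c['img'],cv2.COLOR_BGR2HSV)
k=((hsv[...,0]<6)|(hsv[...,0]>172))&(hsv[...,1]>140)&(z>.105)&(z<.16)
print('knob',k.sum(),np.percentile(z[k],[2,98]),F[k&(z>.136)].mean(0))
a=(z>.105)&(z<.113)&(F[...,0]>-.01)&(F[...,0]<.05)&(abs(F[...,1])<.04)
print('arm fit y vs x',np.polyfit(F[a][:,0],F[a][:,1],1))
c=cap('scene'); save(c,'scene14.png',s=1.5)
E
```

```text
t 19.5 fixture xy mm -18.0 87.0 z 0.2145 F fix 0.1 -0.9 -0.2
knob 355 [0.11796735 0.14127594] [-1.62284993e-02  4.31643197e-05]
arm fit y vs x [-0.00718527 -0.00035375]
```

View pics/wrist14.png

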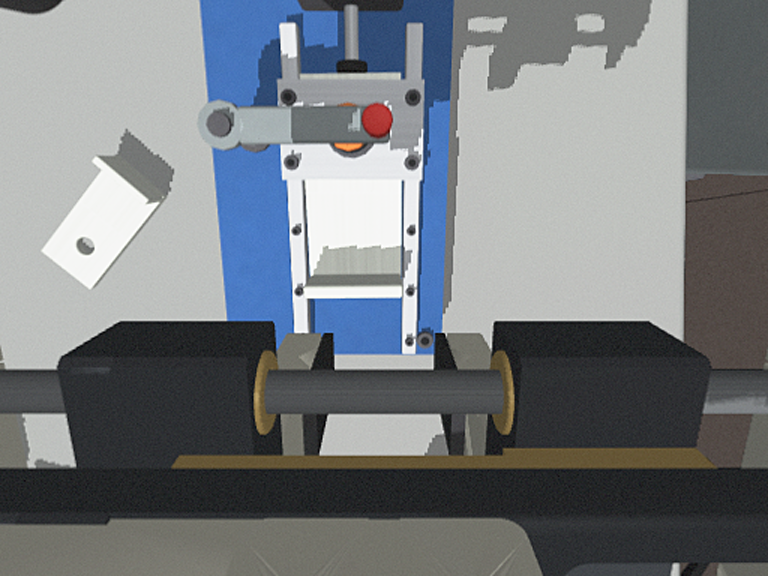

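View pics/scene14.png

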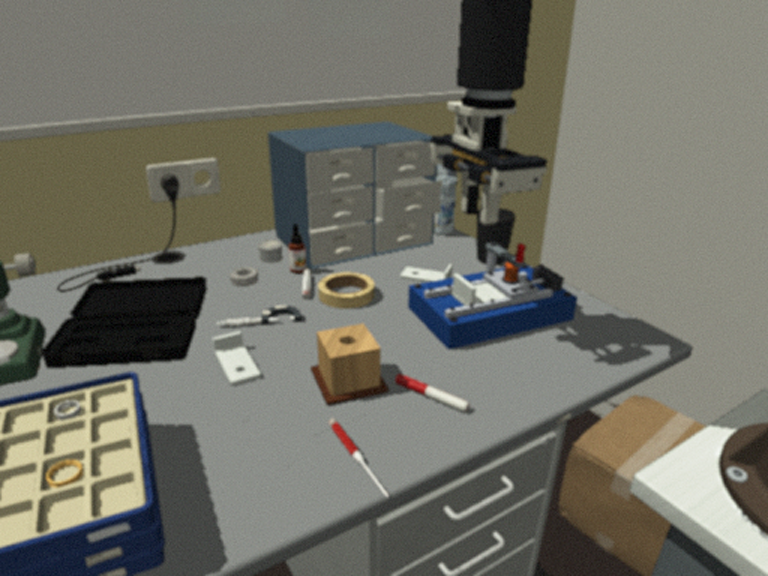

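The keeper is shut over the drift head. The knob is at fixture (-16.2, 0.0) mm and the arm slope is 0.007 rad. The bystanders are where they were and the gripper is clear, so I'll hand in.

```bash
python3 -c "
from h import *
print(r.close_job())"
```

```text
the job is handed in; nothing more can be done
None
```

The job is done and was handed in at about 19.5 s of the 64 s, with the gripper clear of everything.

1. **Bracket:** I pushed it by its lip until it met the buffer. When I let go, its hole was about 6.3 mm short of the bridge hole, against 6.5 mm expected.
2. **Drift:** I took it from the stand, started it in the bridge hole and pressed it home while still gripped. It seated at a peak of about 42 N at the wrist. After release its head top measured z 0.0993 m (home is 0.099 m), upright and centred.
3. **Keeper:** I swung it by the red knob to its stop. Afterwards the knob was at fixture (-16.2, 0.0) mm, where shut is (-16, 0), and the arm's angle was about 0.007 rad.

**Checks that disagreed:**
- My first estimate of the fixture's position was about 3 mm off along the guide. I corrected it from the wrist camera before using the drift.
- The 42 N peak came through the gripped drift onto its shoulder. I take the 40 N limit to cover only the arm and gripper body.

The last scene picture shows the tape, marker, screwdriver and small lookalike brackets where they started.

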